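# Moisture reading on a drying cutting board

### The job

Check how dry the cutting board is: take the orange moisture meter out of its holder, set its tip inside the blue ring with the meter square to the sloping board, pressed lightly so that the spring tip goes about half way in, and keep it there for two seconds. Then lift it clear of the board and do the same inside the red ring, and finish while still holding the meter pressed there. Let only the meter's tip touch the board, never press hard, and leave the other things alone.

Things in the scene. Friction and masses are not known exactly. Their poses are not given: they have to be found in the camera images.
- meter: Orange moisture meter, 0.12 kg, upright in the holder. Origin: point of the extended steel tip; z runs up along the meter. Along z: 10 mm ball tip 0 to 16 mm, black nose (18 mm round) to 45, orange body 45 to 155 mm: 34 mm in x, 24 mm in y (flat sides, grip across y). In the holder the upper 90 mm stands free. Display on -x. Any turn about its long axis is fine when measuring.
- meter_point (a point): The lowest point of the steel ball tip of the meter; it moves with the tip as the spring gives.
- meter_tip (a joint): How far the spring tip is pushed into the meter, in m: 0 = fully out, 0.010 = fully in (hard stop). Resisting force about 1 N at the start of the travel, growing 0.5 N per mm: 3.5 N half way in, 6 N at the stop.
- holder: Grey fixed holder, 66 x 56 mm, 70 mm high, on a black 100 x 90 mm foot. Origin: centre of its underside, z up. The meter stands in its middle, its x and y along the block's, tip 5 mm above the worktop, 1.5 mm play each side. Lift the meter straight up at least 70 mm to free it.
- board: Light wooden cutting board, fixed on a wire stand, 220 mm in x (up the slope), 260 mm in y, 18 mm thick, sloping 20 degrees, far edge raised. Origin: centre of its upper face, 72 mm above the worktop (edges 34 and 110 mm); x points up the slope away from the robot, z is the face's normal, up and towards the robot.
- mark_blue: Blue paper ring on the board's upper face, outer diameter 32 mm, inner 22 mm, white inside with a blue dot in the middle; half way up the slope, 45 to 85 mm to one side of the board's middle, the red one on the other side. Origin: centre of the ring on the face. Its own z is vertical, not the board's normal.
- mark_red: Red paper ring, same as the blue one but red, on the other side of the board's middle. Origin: centre of the ring on the face. Its own z is vertical, not the board's normal.
- lemon: Yellow lemon, 78 x 55 x 56 mm, on the worktop near the front left corner of the board; bystander. Origin under its centre.
- salt_shaker: Glass salt shaker with grey top, diameter 44 mm, 90 mm high, behind the board on the right; bystander. Origin at its underside.
- garlic: Bulb of garlic, 60 mm wide, 58 mm high, behind the holder; bystander. Origin at its underside.
Things that resemble listed ones, but are neither listed nor needed, are in the scene too. Of the things shaped like the meter, the orange one is meant.

How it is judged (in metres and radians):
On the way, in this order (a step that is already met when the one before it is completed fails the run):
1. a steady reading of 1.5 s inside the blue ring: tip within 10 mm of its centre, meter square to the board within 0.15 rad, tip 2 to 8.5 mm in, 1 to 8 N, held by the gripper (distance between meter_point and mark_blue below 0.01 m and angle between the z axis of meter and the z axis of board, either way round below 0.15 rad and value of joint meter_tip between 0.002 and 0.0085 m and contact force between meter and board between 1 and 8 N and contact force between the fingers and meter above 2 N), for 1.5 s.
2. the meter is lifted clear of the board (tip at least 15 mm off) (z of meter_point in the frame of board above 0.015 m), for 0.1 s.
At the end, for the whole second after the job is handed in: The gripper still holds the meter, at rest, with its tip within 10 mm of the centre of the red ring, its long axis within 0.15 rad of the board's normal, the spring tip 2 to 8.5 mm in, pushing on the board with 1 to 8 N (distance between meter_point and mark_red below 0.01 m and angle between the z axis of meter and the z axis of board, either way round below 0.15 rad and value of joint meter_tip between 0.002 and 0.0085 m and contact force between meter and board between 1 and 8 N and contact force between the fingers and meter above 2 N and linear speed of meter below 0.02 m/s); the arm keeps its last pose, push and grip.
It fails at once if the meter is pressed hard on the board (over 15 N) (contact force between meter and board above 15 N).
It fails at once if the robot itself touches the board (contact force between any of the fingers, the arm and board above 1 N).
It fails at once if the lemon is moved by more than 2 cm (distance of lemon from where it was at the start of the episode above 0.02 m).
It fails at once if the salt shaker is moved by more than 2 cm (distance of salt_shaker from where it was at the start of the episode above 0.02 m).
It fails at once if the garlic is moved by more than 2 cm (distance of garlic from where it was at the start of the episode above 0.02 m).
It also fails if it takes over 48 s, if anything falls off the work surface, if the arm or the gripper's body presses on something with over 40 N, if the wrist force passes 120 N, or if a joint passes its speed limit or range.

### The arm

A 7-joint arm with a two-finger parallel gripper is mounted at the origin on a cart in front of the work surface, level with it; the furniture and walls round the work are solid. World frame = base frame: x ahead of the robot, y to its left, z up, the work surface at z = 0. Lengths are in m, angles in degrees, forces in N, time in s.
With the tool pointing down it reaches from about 0.35 to 0.9 m from the base axis. Payload 8.1 kg.
Tool frame: the origin (TCP) lies midway between the tips of the shut fingers; the grasp point (between the pads) lies 19 mm behind it; z points along the fingers, y is the line along which they close (so a half turn about z gives the same grasp; the last joint's range is limited). The gripper opens to 85 mm and grips with 20 to 120 N. Pads are 22 mm wide; open, the fingers measure 114 mm over their backs; the gripper's body (76 mm by 85 mm) begins 54 mm behind the grasp point. The pads swing forward as they close: fully open they stand 13 mm farther back than shut.
Start: joints at [-78.759, 24.895, 1.432, 90.138, -0.665, 64.973, -4.303], TCP at [0.184, 0.597, 0.231] pointing down, gripper open.
Joint ranges: [-149.89, 149.89], [-25.12, 119.58], [-72.63, 75.52], [4.76, 147.25], [-75.54, 255.54], [6.69, 114.76], [-157.13, 157.13]. Speed limits (degrees/s): [127.2, 127.2, 172.46, 172.46, 180, 180, 180].

### API

Orientations are given as a 3x3 rotation matrix whose columns are the frame's x, y, z axes.
In Python, from cell import robot gives the robot as it stands.
- The arm moves only by the tool jog_arm, never from a script. Its arguments are lists of equal length, an entry for each row: "angular": the turn, a rotation vector about the tool's x, y, z in rad, a list of three; "linear": the shift along the tool's x, y, z in mm, a list of three; "gripper": the closure, from 0 (fully open) to 1 (shut). In form: {"angular": [[wx, wy, wz], ...], "linear": [[x, y, z], ...], "gripper": [gripper, ...]}. A call has 1 to 12 rows; each row shifts and turns the commanded pose from where the row before left it, along the tool's axes as they then stand; what a row does not reach is not made up. A row lasts 1/8 s, in which the tool goes at most 62.5 mm and 10.7 degrees, less where a joint would pass 70% of its speed; a pose out of reach is approached as far as the arm can. A call with a gripper value outside its range is refused whole. The fingers move at their own pace and stop on an object; "grip_force" is the grip in N (left out, the last holds). Time passes only in rows, so rows that do not move let the fingers close. It gives the time, the measured TCP pose, the force, the opening and the grip force at its end, in the units of the state.
- robot.read_state(): the state, without advancing time (a new reading comes with each control period).
- robot.get_image(name): name is "side" or "top"; returns a dict with "frame" (480x640x3 uint8, red, green, blue), "depth" (480x640 float32, m along the optical axis (not along the pixel's ray), 0 where there is no reading), "fx", "fy", "cx", "cy" (pixels), "dist" ([k1, k2, p1, p2, k3] as OpenCV has them; the pictures are not rectified), "rvec" (rotation vector, rad) and "tvec" (3), from world to camera coordinates, as OpenCV has them. Camera axes: x right, y down, z forward; pixel columns grow to the right and rows downward; lengths in m; the calibration is good to about 2 mm. A picture is of the moment at which its call begins.
- robot.hand_in(): hands the job in; it is judged then, once.
The state is a dict: "t": time; "joints": joint angles; "qvel": joint speeds; "effort": joint torques, N m; "ee_pos": TCP position; "tcp_rot": TCP orientation; "force": force on the tool from outside, world axes, zero at the start; "moment": the same for the moment, N m; "grip_width": finger opening in m; "finger_force": force on a finger pad.
Only numpy, scipy, OpenCV 4.12 (cv2) and the standard library are available. Lean on these libraries where they do the work, as an engineer would, in place of code of your own. Each camera call takes 0.05 s, during which the arm holds its last target. There are 200 camera calls.

## Working session

There is one attempt and no reset: what is moved stays moved. The work goes in short steps, Python scripts to look and compute and a tool call to move; the robot and the scene stay as the last step left them, time stands still between calls to the robot, and variables do not carry over. Pictures are saved under pics/ and viewed, at most 10 in all, crops included, and the job is handed in when it is done.

Besides the shell and the picture viewer there is one more tool, called by a JSON object that holds its "op" and its "data", one argument or row to a line. jog_arm: Moves the arm, as the interface text tells. Its arguments: {"type":"object","properties":{"angular":{"type":"array","items":{"type":"array","items":{"type":"number"}}},"linear":{"type":"array","items":{"type":"array","items":{"type":"number"}}},"gripper":{"type":"array","items":{"type":"number"}},"grip_force":{"type":"number"}},"required":["angular","linear","gripper"]}

```bash
mkdir -p pics
cat > h.py <<'E'
import numpy as np, cv2, pickle
from cell import robot
def grab(n):
    im=robot.get_image(n); pickle.dump(im,open(n+'.pkl','wb')); return im
def load(n): return pickle.load(open(n+'.pkl','rb'))
def K(im): return np.array([[im['fx'],0,im['cx']],[0,im['fy'],im['cy']],[0,0,1.]])
def ray(im,u,v):
    p=cv2.undistortPoints(np.array([[[u,v]]],float),K(im),np.array(im['dist'],float))[0,0]
    R=cv2.Rodrigues(np.array(im['rvec'],float))[0]; t=np.array(im['tvec'],float).ravel()
    return -R.T@t, R.T@np.array([p[0],p[1],1.])
def plane(im,u,v,z):
    c,d=ray(im,u,v); return c+d*(z-c[2])/d[2]
def dep(im,u,v):
    c,d=ray(im,u,v); return c+d*im['depth'][int(v),int(u)]
def two(a,ua,b,ub):
    c1,d1=ray(a,*ua); c2,d2=ray(b,*ub)
    s=np.linalg.lstsq(np.c_[d1,-d2],c2-c1,rcond=None)[0]
    p,q=c1+s[0]*d1,c2+s[1]*d2
    return (p+q)/2,np.linalg.norm(p-q)
def proj(im,p):
    return cv2.projectPoints(np.array([p],float),np.array(im['rvec'],float),np.array(im['tvec'],float),K(im),np.array(im['dist'],float))[0][0,0]
def cloud(im):
    v,u=np.mgrid[:480,:640]; p=cv2.undistortPoints(np.c_[u.ravel(),v.ravel()].astype(float)[:,None],K(im),np.array(im['dist'],float))[:,0]
    d=im['depth'].ravel(); R=cv2.Rodrigues(np.array(im['rvec'],float))[0]; t=np.array(im['tvec'],float).ravel()
    X=(np.c_[p,np.ones(len(p))]*d[:,None]-t)@R; X[d==0]=np.nan
    return X.reshape(480,640,3)
E
python3 - <<'E'
from h import *
for n in('side','top'):
    im=grab(n); cv2.imwrite(f'pics/{n}0.png',im['frame'][:,:,::-1]); print(n,ray(im,320,240))
s=robot.read_state(); print(s)
E
```

```text
side (array([-0.05985107, -1.14217105,  0.87512031]), array([ 0.37850572,  0.75585111, -0.53444465]))
top (array([ 0.38662328, -0.01661348,  1.18802247]), array([ 0.09629711,  0.02288619, -0.99532064]))
{'t': 0.1, 'joints': array([-78.75701487,  24.93174596,   1.43044122,  90.18408952,
        -0.66533649,  64.97301266,  -4.30454172]), 'qvel': array([-0.0221845 ,  0.00276725, -0.04977993, -0.26684279,  0.04904413,
        0.03225583,  0.05931969]), 'effort': array([ 3.17329403e-03, -6.71759677e+01,  1.02847785e+00, -3.16904497e+01,
        1.58616132e-02,  7.23688980e-03, -2.74435843e-05]), 'ee_pos': array([0.18390835, 0.59685554, 0.23061073]), 'tcp_rot': array([[-9.55654161e-01,  2.94491140e-01, -3.04022980e-04],
       [ 2.94491275e-01,  9.55653183e-01, -1.37236708e-03],
       [-1.13609417e-04, -1.40104042e-03, -9.99999012e-01]]), 'force': array([0.60968364, 0.70331089, 0.43095555]), 'moment': array([ 0.03335428, -0.01923025,  0.01070827]), 'finger_force': 0.0, 'grip_width': 0.08537685558832626}
```

View pics/side0.png

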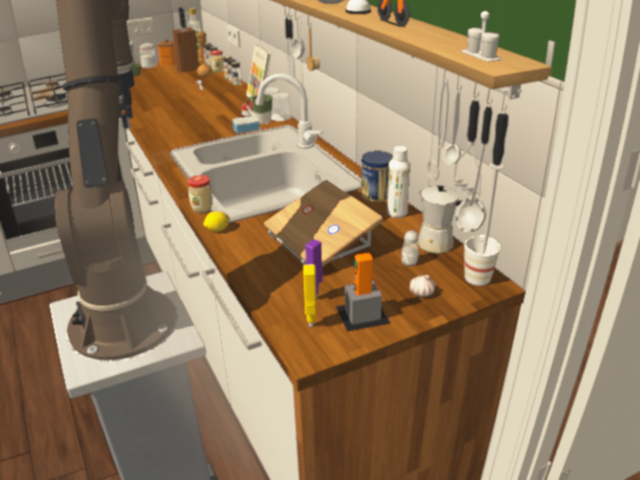

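View pics/top0.png

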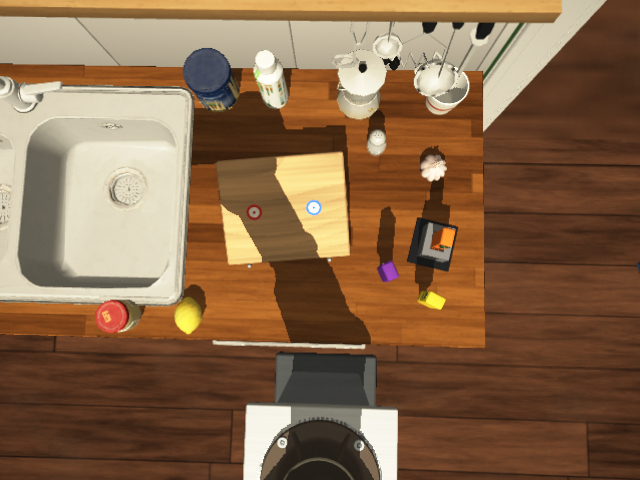

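Candidates: orange stick in the grey holder (side 363,275; top 443,239), yellow stick (side 310,295; top 431,300) and purple stick (side 314,265; top 388,271). The meter is the orange one in the holder. The blue ring is at top (314,208) / side (333,229), and the red at top (254,212) / side (308,210).

Run:
```python
from h import *
S,T=load('side'),load('top')
CS,CT=cloud(S),cloud(T)
def mask(im,lo,hi,box):
    h=cv2.cvtColor(im['frame'],cv2.COLOR_RGB2HSV); m=cv2.inRange(h,lo,hi); o=np.zeros_like(m); x0,y0,x1,y1=box; o[y0:y1,x0:x1]=m[y0:y1,x0:x1]; return o
# rings
for n,t,s,lo,hi in(('blue',(314,208),(333,229),(95,70,80),(130,255,255)),):
    for im,c,C in((T,t,CT),(S,s,CS)):
        m=mask(im,lo,hi,(c[0]-14,c[1]-14,c[0]+14,c[1]+14)); ys,xs=np.nonzero(m); e=cv2.fitEllipse(cv2.convexHull(np.c_[xs,ys].astype(np.float32)));print(n,len(xs),e,dep(im,*e[0]))
for im,c in((T,(254,212)),(S,(308,210))):
    h=im['frame'].astype(int); sc=h[:,:,0]-(h[:,:,1]+h[:,:,2])/2
    b=sc[c[1]-14:c[1]+15,c[0]-14:c[0]+15]; hs=cv2.cvtColor(im['frame'],cv2.COLOR_RGB2HSV)[c[1]-14:c[1]+15,c[0]-14:c[0]+15,0].astype(int)
    m=(((hs>165)|(hs<4)) & (b>15)); ys,xs=np.nonzero(m); print(len(xs)); e=cv2.fitEllipse(cv2.convexHull(np.c_[xs,ys].astype(np.float32))); u=np.array(e[0])+np.array(c)-14; print('red',e,u,dep(im,*u))
# board plane from depth (top)
P=CT[165:258,230:340].reshape(-1,3); P=P[~np.isnan(P[:,0])]
for _ in range(4):
    c=P.mean(0); n=np.linalg.svd(P-c,full_matrices=False)[2][2]; n*=np.sign(n[2]); r=(P-c)@n; P=P[abs(r)<max(.004,2*r.std())]
print('plane',c,n,r.std(),np.degrees(np.arccos(n[2])),np.degrees(np.arctan2(-n[1],-n[0])))
# sticks: orange top / others / holder
V,U=np.mgrid[:480,:640]
for nm,lo,hi,bt in(('orange',(6,180,120),(16,255,255),(425,222,462,256)),('yellow',(22,150,100),(32,255,255),(412,285,450,315)),('purple',(130,100,50),(150,255,255),(372,255,402,288))):
    m=mask(T,lo,hi,bt)>0; p=CT[m]; p=p[~np.isnan(p[:,0])]; zt=np.nanpercentile(p[:,2],80); q=p[abs(p[:,2]-zt)<.012]
    rr=cv2.minAreaRect((q[:,:2]*1000).astype(np.float32)); print(nm,len(p),'z',np.percentile(p[:,2],[5,50,95]),len(q),q.mean(0),rr, p.mean(0))
hb=CT[205:280,395:470].reshape(-1,3)
for lo,hi in((.055,.085),(.002,.02)):
    q=hb[(hb[:,2]>lo)&(hb[:,2]<hi)&(hb[:,1]<-.23)]; print(len(q),q[:,2].mean(),cv2.minAreaRect((q[:,:2]*1000).astype(np.float32)))
cr=np.hstack([cv2.resize(T['frame'][215:265,400:470],(420,300),interpolation=2),cv2.resize(S['frame'][240:330,330:400],(233,300),interpolation=2)])
cv2.imwrite('pics/c1.png',cr[:,:,::-1])
```

```text
blue 75 ((313.3291320800781, 207.0875244140625), (14.068120002746582, 14.773646354675293), 64.21019744873047) [0.56126491 0.02428262 0.07900287]Traceback (most recent call last):
  File "<stdin>", line 9, in <module>
cv2.error: OpenCV(4.12.0) /io/opencv/modules/imgproc/src/shapedescr.cpp:361: error: (-201:Incorrect size of input array) There should be at least 5 points to fit the ellipse in function 'fitEllipseNoDirect'
```

```bash
cat > m.py <<'E'
from h import *
S,T=load('side'),load('top')
CS,CT=cloud(S),cloud(T)
def mask(im,lo,hi,box):
    h=cv2.cvtColor(im['frame'],cv2.COLOR_RGB2HSV); m=cv2.inRange(h,lo,hi); o=np.zeros_like(m); x0,y0,x1,y1=box; o[y0:y1,x0:x1]=m[y0:y1,x0:x1]; return o
uv={}
for n,k,im,c in(('blueT',2,T,(314,208)),('blueS',2,S,(333,229)),('redT',0,T,(254,212)),('redS',0,S,(308,210))):
    b=im['frame'][c[1]-13:c[1]+14,c[0]-13:c[0]+14].astype(float); 
    sc=(b[:,:,2]-b[:,:,0]) if k==2 else (b[:,:,0]-b[:,:,1])/(b.sum(2)+1)-(b[:,:,1]-b[:,:,2])/(b.sum(2)+1)
    m=sc>(np.median(sc)+.45*(sc.max()-np.median(sc))); m=cv2.morphologyEx(m.astype(np.uint8),cv2.MORPH_CLOSE,np.ones((3,3)))
    l,lab,st,ce=cv2.connectedComponentsWithStats(m); i=1+st[1:,4].argmax(); ys,xs=np.nonzero(lab==i)
    e=cv2.fitEllipse(cv2.convexHull(np.c_[xs,ys].astype(np.float32))); u=np.array(e[0])+np.array(c)-13; uv[n]=u; print(n,len(xs),u.round(1),np.round(e[1],1),dep(im,*u).round(4),plane(im,*u,.072).round(4))
for n in('blue','red'): print(n,two(T,uv[n+'T'],S,uv[n+'S']))
P=CT[165:258,230:340].reshape(-1,3); P=P[~np.isnan(P[:,0])]
for _ in range(4):
    c=P.mean(0); n=np.linalg.svd(P-c,full_matrices=False)[2][2]; n*=np.sign(n[2]); r=(P-c)@n; P=P[abs(r)<max(.004,2*r.std())]
print('plane',c,n,r.std(),np.degrees(np.arccos(n[2])),np.degrees(np.arctan2(-n[1],-n[0])))
for nm,lo,hi,bt in(('orange',(6,180,120),(16,255,255),(425,222,462,256)),('yellow',(22,150,100),(32,255,255),(412,285,450,315)),('purple',(130,100,50),(150,255,255),(372,255,402,288))):
    m=mask(T,lo,hi,bt)>0; p=CT[m]; p=p[~np.isnan(p[:,0])]; zt=np.nanpercentile(p[:,2],80); q=p[abs(p[:,2]-zt)<.012]
    print(nm,len(p),'z',np.percentile(p[:,2],[5,50,95]),len(q),q.mean(0),cv2.minAreaRect((q[:,:2]*1000).astype(np.float32)))
hb=CT[205:280,395:470].reshape(-1,3)
for lo,hi in((.055,.085),(.002,.02)):
    q=hb[(hb[:,2]>lo)&(hb[:,2]<hi)&(hb[:,1]<-.23)]; print(len(q),q[:,2].mean(),cv2.minAreaRect((q[:,:2]*1000).astype(np.float32)))
cr=np.hstack([cv2.resize(T['frame'][215:275,400:470],(350,300),interpolation=2),cv2.resize(S['frame'][240:330,330:400],(233,300),interpolation=2),cv2.resize(T['frame'][195:225,240:270],(200,300),interpolation=2)])
cv2.imwrite('pics/c1.png',cr[:,:,::-1])
E
python3 m.py
```

```text
blueT 104 [313.5 207. ] [14.8 15.3] [0.5614 0.024  0.079 ] [0.5625 0.0243 0.072 ]
blueS 88 [333.1 229. ] [ 8.1 12.6] [0.565  0.0298 0.0681] [0.562  0.0241 0.072 ]
redT 79 [253.8 211.9] [14.5 15. ] [0.5495 0.1471 0.0732] [0.5497 0.1472 0.072 ]
redS 46 [307.4 209.4] [ 7.8 11.9] [0.5492 0.1454 0.0727] [0.5497 0.1465 0.072 ]
blue (array([0.56234915, 0.02435461, 0.07179033]), np.float64(0.00044648345631633965))
red (array([0.54989109, 0.14725357, 0.0715242 ]), np.float64(0.00029476069843411504))
plane [0.55285237 0.08405995 0.071191  ] [-0.34119902 -0.03443343  0.93936019] 0.0018066402943811657 20.055615135482338 5.762715478980459
orange 478 z [-0.0025867   0.00546267  0.16227565] 194 [ 0.49968919 -0.23025042  0.15965466] ((497.9701843261719, -230.97293090820312), (24.418895721435547, 33.38348388671875), 76.93562316894531)
yellow 324 z [0.0648895  0.15341147 0.15800885] 227 [ 0.38039445 -0.20879662  0.15464617] ((380.6339416503906, -209.38531494140625), (35.13261795043945, 22.420366287231445), 64.16104125976562)
purple 284 z [0.08135672 0.15396657 0.15782847] 217 [ 0.43266979 -0.12430334  0.15468362] ((432.97784423828125, -124.64810943603516), (33.44940948486328, 22.15036964416504), 25.689861297607422)
164 0.07058953042497196 ((497.0647277832031, -241.8032684326172), (36.03300857543945, 66.54583740234375), 78.26411437988281)
781 0.004134650952599932 ((504.20184326171875, -270.3343811035156), (80.20722961425781, 161.94076538085938), 89.84689331054688)
```

View pics/c1.png

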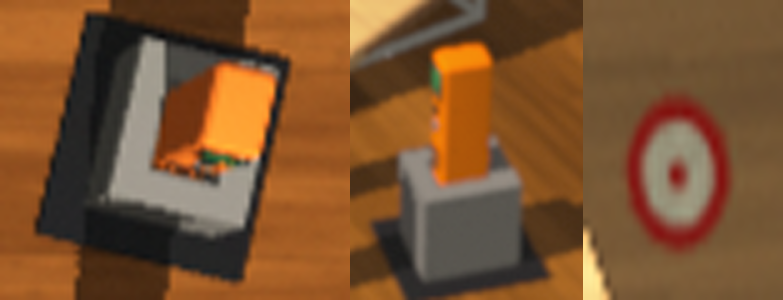

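Crop confirms the orange meter with its green display towards -x, standing in the grey holder (yaw ≈ -13°). The rings triangulate within 0.5 mm at z ≈ 72 mm, as they should. Moving off over the board.

{"op": "jog_arm", "data": {
  "angular": [
    [0, 0, -0.0716],
    [0, 0, 0],
    [0, 0, 0],
    [0, 0, 0],
    [0, 0, 0],
    [0, 0, 0],
    [0, 0, 0],
    [0, 0, 0],
    [0, 0, 0],
    [0, 0, 0],
    [0, 0, 0],
    [0, 0, 0]
  ],
  "linear": [
    [0, 0, -20],
    [-35, -24, -8],
    [-35, -24, -8],
    [-35, -24, -8],
    [-35, -24, -8],
    [-35, -24, -8],
    [-35, -24, -8],
    [-35, -24, -8],
    [-35, -24, -8],
    [-35, -24, -8],
    [-35, -24, -8],
    [-35, -24, -8]
  ],
  "gripper": [0, 0, 0, 0, 0, 0, 0, 0, 0, 0, 0, 0]
}}

```text
t: 1.6
ee_pos: [0.5002, 0.2522, 0.3393]
tcp_rot: [[-0.974, 0.225, -0.0], [0.225, 0.974, -0.0], [0.0, -0.0, -1.0]]
force: [0.9, 0.1, 0.3]
grip_width: 0.0858
finger_force: 0.0
```

```bash
cat > g.py <<'E'
from h import *
from scipy.spatial.transform import Rotation as Ro
import sys
np.set_printoptions(suppress=True,precision=4)
def go(p,R,s=None):
    s=s or robot.read_state(); A=s['tcp_rot']
    print('t',s['t'],'pos',s['ee_pos'],'f',s['force'],'w',s['grip_width'],s['finger_force'],'j',s['joints'].round(0))
    print('rotvec tool',Ro.from_matrix(A.T@R).as_rotvec(),'lin in target axes mm',R.T@(np.array(p)-s['ee_pos'])*1000,'in cur axes',A.T@(np.array(p)-s['ee_pos'])*1000)
def Rz(psi):
    c,s=np.cos(np.radians(psi)),np.sin(np.radians(psi)); return np.array([[-c,-s,0],[-s,c,0],[0,0,-1.]])
def Rn(psi):  # tool tilted so z=-board normal, minimal rotation from Rz(psi)
    a=np.radians(5.76); n=np.array([-np.sin(.349)*np.cos(a),-np.sin(.349)*np.sin(a),np.cos(.349)])
    ax=np.cross([0,0,1],n); ax/=np.linalg.norm(ax)
    return Ro.from_rotvec(ax*.349).as_matrix()@Rz(psi)
BL=np.array([.5623,.0244,.0718]); RE=np.array([.5499,.1473,.0717])
E
python3 - <<'E'
from g import *
T,S=load('top'),load('side')
# foot centre & yaw from dark contour, plane z=0.005
g=cv2.cvtColor(T['frame'],cv2.COLOR_RGB2HSV)[:,:,:]
for im,box,z in((T,(400,212,464,276),.006),(S,(330,280,395,332),.006)):
    h=cv2.cvtColor(im['frame'],cv2.COLOR_RGB2HSV); x0,y0,x1,y1=box
    m=((h[:,:,2]<75)&(h[:,:,1]<110))|((h[:,:,1]<40)&(h[:,:,2]<190)); q=np.zeros(m.shape,np.uint8); q[y0:y1,x0:x1]=m[y0:y1,x0:x1]
    l,lab,st,ce=cv2.connectedComponentsWithStats(q); i=1+st[1:,4].argmax(); ys,xs=np.nonzero(lab==i)
    w=np.array([plane(im,a,b,z)[:2]*1000 for a,b in zip(xs,ys)],np.float32); print(st[i],cv2.minAreaRect(w))
# orange top face corners on plane z=.16
go([.498,-.231,.26],Rz(-13))
E
```

```text
[ 408  218   50   53 1408] ((498.40289306640625, -230.65243530273438), (88.66148376464844, 98.13292694091797), 77.53003692626953)
[ 337  285   52   45 1386] ((506.79278564453125, -205.82562255859375), (155.8338165283203, 104.81260681152344), 69.75276947021484)
t 1.6 pos [0.5002 0.2522 0.3393] f [0.9243 0.0616 0.345 ] w 0.08575057689389934 0.0 j [-42.  15.  13.  90.  -3.  75.  48.]
rotvec tool [-0.0003 -0.0004 -0.0002] lin in target axes mm [-106.5287 -471.2794   79.2969] in cur axes [-106.6776 -471.2274   79.4059]
```

{"op": "jog_arm", "data": {
  "angular": [
    [0, 0, -0.004],
    [0, 0, 0],
    [0, 0, 0],
    [0, 0, 0],
    [0, 0, 0],
    [0, 0, 0],
    [0, 0, 0],
    [0, 0, 0],
    [0, 0, 0],
    [0, 0, 0],
    [0, 0, 0],
    [0, 0, 0]
  ],
  "linear": [
    [-5, -22, 0],
    [-9.8, -43.5, 5],
    [-9.8, -43.5, 5],
    [-9.8, -43.5, 5],
    [-9.8, -43.5, 5],
    [-9.8, -43.5, 5],
    [-9.8, -43.5, 5],
    [-9.8, -43.5, 5],
    [-9.8, -43.5, 5],
    [-9.8, -43.5, 5],
    [-9.0, -43.0, 5],
    [-4, -14.5, 10]
  ],
  "gripper": [0, 0, 0, 0, 0, 0, 0, 0, 0, 0, 0, 0]
}}

```text
t: 3.1
ee_pos: [0.498, -0.2326, 0.2791]
tcp_rot: [[-0.974, 0.225, 0.0], [0.225, 0.974, -0.001], [-0.0, -0.001, -1.0]]
force: [0.4, 0.9, 0.7]
grip_width: 0.0855
finger_force: 0.0
```

Run:
```python
from g import *
go([.498,-.231,.111],Rz(-12.7))
im=grab('top');S=grab('side')
cr=np.hstack([cv2.resize(im['frame'][190:290,370:490],(480,400)),cv2.resize(S['frame'][180:330,300:420],(320,400))])
cv2.imwrite('pics/c2.png',cr[:,:,::-1])
```

```text
t 3.1 pos [ 0.498  -0.2326  0.2791] f [0.4083 0.9489 0.7043] w 0.08554910165593492 0.0 j [ -3.  16.  29.  98.  -8.  67. 105.]
rotvec tool [-0.0012  0.0003 -0.0056] lin in target axes mm [  0.3655   1.5444 168.1194] in cur axes [  0.4227   1.7362 168.1174]
```

View pics/c2.png

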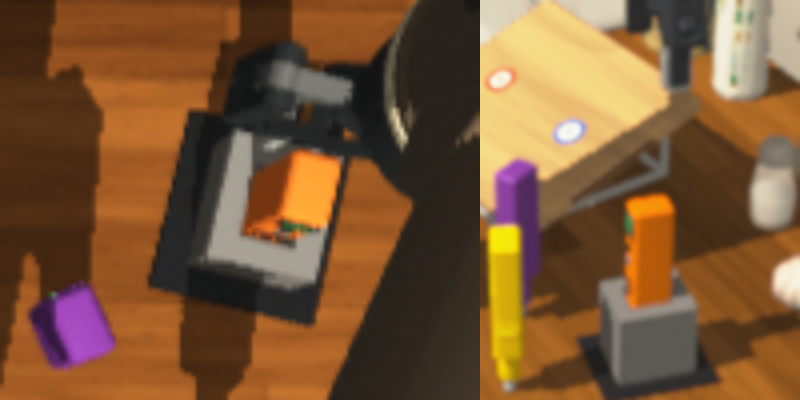

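The orange meter stands untouched in the holder (crop centre 295,200). The finger near (295,85) looks offset, so I'm checking that against projection.

Run:
```python
from g import *
s=robot.read_state();A=s['tcp_rot']
for n in('top','side'):
    im=load(n)
    print(n,proj(im,s['ee_pos']),[proj(im,s['ee_pos']+A@np.array([0,k*.05,-.013])).round(0) for k in(-1,1)], proj(im,[.498,-.231,.16]))
```

```text
top [461.99  229.474] [array([494., 236.]), array([434., 221.])] [447.2754 236.6906]
side [364.4447 206.9943] [array([373., 213.]), array([357., 190.])] [363.4449 255.9879]
```

{"op": "jog_arm", "data": {
  "angular": [
    [-0.001, 0, -0.005],
    [0, 0, 0],
    [0, 0, 0],
    [0, 0, 0],
    [0, 0, 0],
    [0, 0, 0],
    [0, 0, 0],
    [0, 0, 0],
    [0, 0, 0]
  ],
  "linear": [
    [0.4, 1.6, 8],
    [0, 0, 20],
    [0, 0, 25],
    [0, 0, 25],
    [0, 0, 25],
    [0, 0, 25],
    [0, 0, 25],
    [0, 0, 15],
    [0, 0, 0]
  ],
  "gripper": [0, 0, 0, 0, 0, 0, 0, 0, 0]
}}

```text
t: 4.32
ee_pos: [0.4985, -0.2264, 0.1105]
tcp_rot: [[-0.977, 0.215, -0.001], [0.215, 0.977, 0.002], [0.002, 0.002, -1.0]]
force: [-0.4, -0.0, 0.3]
grip_width: 0.0855
finger_force: 0.0
```

{"op": "jog_arm", "data": {
  "angular": [
    [0, 0, 0],
    [0, 0, 0],
    [0, 0, 0],
    [0, 0, 0],
    [0, 0, 0],
    [0, 0, 0],
    [0, 0, 0],
    [0, 0, 0]
  ],
  "linear": [
    [0, 0, 0],
    [0, 0, 0],
    [0, 0, 0],
    [0, 0, 0],
    [0, 0, 0],
    [0, 0, 0],
    [0, 0, 0],
    [0, 0, 0]
  ],
  "gripper": [0.5, 0.6, 0.8, 1, 1, 1, 1, 1],
  "grip_force": 50
}}

```text
t: 5.32
ee_pos: [0.499, -0.2281, 0.1118]
tcp_rot: [[-0.976, 0.217, 0.001], [0.217, 0.976, 0.001], [-0.001, 0.001, -1.0]]
force: [-0.5, -1.5, 6.9]
grip_width: 0.0235
finger_force: 52.0
```

Run:
```python
from g import *
go([.498,-.231,.111],Rz(-12.7))
```

```text
t 5.325 pos [ 0.499  -0.2281  0.1118] f [-0.4529 -1.4557  6.9041] w 0.023473491496830368 51.968690156936646 j [  1.  27.  25. 110. -15.  46. 112.]
rotvec tool [0.0007 0.0009 0.0031] lin in target axes mm [ 0.3746 -3.0375  0.7775] in cur axes [ 0.3846 -3.0369  0.775 ]
```

{"op": "jog_arm", "data": {
  "angular": [
    [0, 0, 0],
    [0, 0, 0],
    [0, 0, 0],
    [0, 0, 0],
    [0, 0, 0],
    [0, 0, 0],
    [0, 0, 0],
    [0, 0, 0],
    [0, 0, 0],
    [0, 0, 0],
    [0, 0, 0]
  ],
  "linear": [
    [0, 0, -5],
    [0, 0, -10],
    [0, 0, -15],
    [0, 0, -15],
    [0, 0, -15],
    [0, 0, -15],
    [0, 0, -20],
    [0, 0, -25],
    [0, 0, -25],
    [0, 0, -15],
    [0, 0, 0]
  ],
  "gripper": [1, 1, 1, 1, 1, 1, 1, 1, 1, 1, 1]
}}

```text
t: 6.7
ee_pos: [0.4992, -0.228, 0.2723]
tcp_rot: [[-0.976, 0.216, 0.002], [0.217, 0.976, 0.001], [-0.002, 0.001, -1.0]]
force: [0.4, 0.3, -1.9]
grip_width: 0.0234
finger_force: 51.4
```

Run:
```python
from g import *
R=Rn(-12.7); print(R)
s=robot.read_state(); print(s['tcp_rot'][:,2]*.1068+s['ee_pos'])
n=-R[:,2]
go(BL+n*(.1068+.04),R)
for im in(grab('side'),grab('top')): print(proj(im,s['tcp_rot'][:,2]*.1068+s['ee_pos']),proj(im,s['ee_pos']))
S=load('side'); cv2.imwrite('pics/c3.png',cv2.resize(S['frame'][120:320,260:460],(600,600),interpolation=2)[:,:,::-1])
```

```text
[[-0.9186  0.2009  0.3402]
 [ 0.2256  0.9736  0.0343]
 [-0.3244  0.1083 -0.9397]]
[ 0.4995 -0.228   0.1655]
t 6.7 pos [ 0.4992 -0.228   0.2723] f [ 0.4263  0.3142 -1.8922] w 0.023360814840817933 51.40727877616882 j [ -3.  16.  29.  99.  -9.  66. 106.]
rotvec tool [-0.1089 -0.3292  0.0033] lin in target axes mm [ 64.0405 236.7248  71.7285] in cur axes [ 40.8744 244.2953  62.7206]
[363.3618 252.9303] [364.3346 208.7496]
[446.2495 235.5663] [459.6202 228.9944]
```

View pics/c3.png

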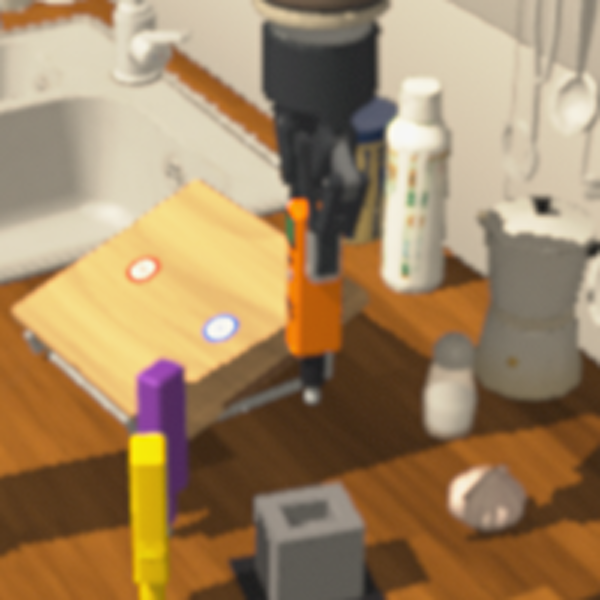

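The meter is out: steel tip at crop (312,398) = full (364,253), matching the predicted (363,253); it hangs vertical. Carrying it above the blue ring and tilting.

{"op": "jog_arm", "data": {
  "angular": [
    [0, 0, 0],
    [0, 0, 0],
    [0, 0, 0],
    [0, 0, 0],
    [0, 0, 0],
    [0, 0, 0],
    [-0.0272, -0.0823, 0.0008],
    [-0.0272, -0.0823, 0.0008],
    [-0.0272, -0.0823, 0.0008],
    [-0.0272, -0.0823, 0.0008],
    [0, 0, 0],
    [0, 0, 0]
  ],
  "linear": [
    [3, 20, 0],
    [7, 40, 0],
    [7, 40, 0],
    [7, 40, 0],
    [7, 40, 0],
    [6, 40, 0],
    [4, 24, 0],
    [0, 0, 0],
    [0, 0, 0],
    [0, 0, 0],
    [0, 0, 0],
    [0, 0, 0]
  ],
  "gripper": [1, 1, 1, 1, 1, 1, 1, 1, 1, 1, 1, 1]
}}

```text
t: 8.3
ee_pos: [0.5117, 0.0194, 0.2713]
tcp_rot: [[-0.92, 0.201, 0.337], [0.225, 0.974, 0.034], [-0.321, 0.107, -0.941]]
force: [0.2, -0.4, -1.1]
grip_width: 0.0233
finger_force: 51.2
```

Run:
```python
from g import *
R=Rn(-12.7);n=-R[:,2]
go(BL+n*(.1068+.015),R)
```

```text
t 8.3 pos [0.5117 0.0194 0.2713] f [ 0.2315 -0.4013 -1.14  ] w 0.023315535845190423 51.163480281829834 j [-29.   0.  20. 120.   1.  40.  68.]
rotvec tool [-0.0009 -0.0038  0.0002] lin in target axes mm [19.3562 -6.5269 83.1179] in cur axes [19.0382 -6.4516 83.1972]
```

{"op": "jog_arm", "data": {
  "angular": [
    [-0.001, -0.004, 0],
    [0, 0, 0],
    [0, 0, 0],
    [0, 0, 0],
    [0, 0, 0],
    [0, 0, 0],
    [0, 0, 0]
  ],
  "linear": [
    [10, -3.5, 10],
    [9.3, -3, 20],
    [0, 0, 20],
    [0, 0, 18],
    [0, 0, 10],
    [0, 0, 5],
    [0, 0, 0]
  ],
  "gripper": [1, 1, 1, 1, 1, 1, 1]
}}

```text
t: 9.18
ee_pos: [0.5211, 0.0201, 0.1866]
tcp_rot: [[-0.918, 0.201, 0.342], [0.226, 0.974, 0.034], [-0.326, 0.109, -0.939]]
force: [0.3, 0.4, -0.7]
grip_width: 0.0236
finger_force: 51.1
```

Run:
```python
from g import *
R=Rn(-12.7);n=-R[:,2]
go(BL+n*(.1068-.005),R)
s=robot.read_state(); tip=s['tcp_rot'][:,2]*.1068+s['ee_pos']; print('tip off',R.T@(tip-BL)*1000)
for k in('side','top'):
    im=grab(k); print(proj(im,tip),proj(im,BL))
S=load('side');T=load('top'); u=proj(S,BL).astype(int);v=proj(T,BL).astype(int)
f=lambda im,u:cv2.resize(im['frame'][u[1]-40:u[1]+20,u[0]-20:u[0]+20],(400,600),interpolation=2)
print(u,v)
cv2.imwrite('pics/c4.png',np.hstack([f(S,u),f(T,v)])[:,:,::-1])
```

```text
t 9.175 pos [0.5211 0.0201 0.1866] f [ 0.2699  0.3568 -0.7399] w 0.023600265837810313 51.12387835979462 j [-27.   8.  20. 126.  -5.  26.  74.]
rotvec tool [ 0.0005  0.0016 -0.0002] lin in target axes mm [ 0.358   0.0244 20.2492] in cur axes [ 0.3907  0.0138 20.2486]
tip off [ -0.5301   0.0308 -15.2493]
[331.5765 224.6498] [333.136  228.9831]
[313.4069 208.3099] [313.3997 207.1367]
[333 228] [313 207]
```

View pics/c4.png

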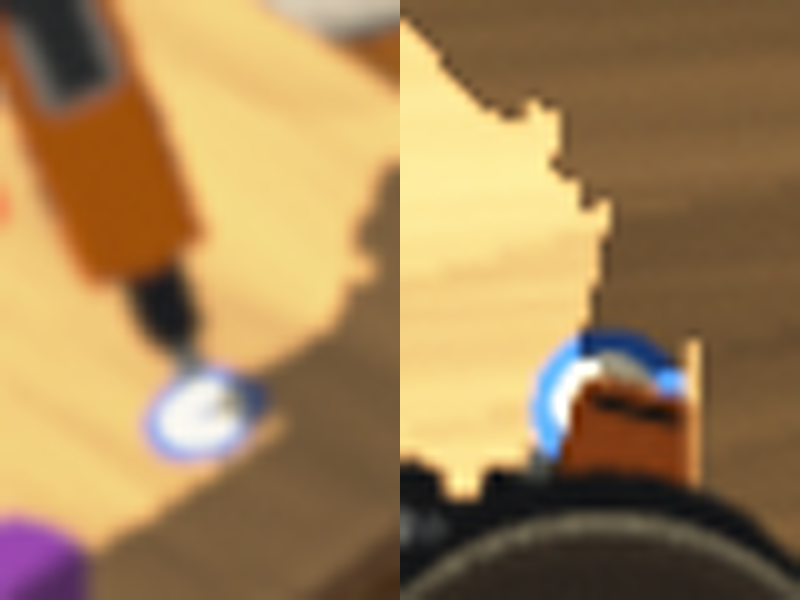

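Side crop: the ball tip at (187,355) is along the normal above the ring centre (203,415), as predicted. Lowering slowly.

{"op": "jog_arm", "data": {
  "angular": [
    [0, 0.001, 0],
    [0, 0, 0],
    [0, 0, 0],
    [0, 0, 0],
    [0, 0, 0],
    [0, 0, 0],
    [0, 0, 0]
  ],
  "linear": [
    [0.4, 0, 4],
    [0, 0, 4],
    [0, 0, 3],
    [0, 0, 2.5],
    [0, 0, 2.5],
    [0, 0, 1.5],
    [0, 0, 0]
  ],
  "gripper": [1, 1, 1, 1, 1, 1, 1]
}}

```text
t: 10.15
ee_pos: [0.5265, 0.0208, 0.1701]
tcp_rot: [[-0.918, 0.201, 0.341], [0.226, 0.974, 0.035], [-0.325, 0.109, -0.939]]
force: [-1.2, -0.6, 1.0]
grip_width: 0.0232
finger_force: 51.4
```

Run:
```python
from g import *
R=Rn(-12.7);n=-R[:,2]
go(BL+n*(.1068-.005),R)
s=robot.read_state(); print('fn',s['force']@n)
```

```text
t 10.15 pos [0.5265 0.0208 0.1701] f [-1.2213 -0.5702  1.0491] w 0.02317155882131718 51.35242760181427 j [-25.  10.  19. 127.  -7.  24.  76.]
rotvec tool [ 0.0008  0.001  -0.0002] lin in target axes mm [-0.1798  0.0458  2.8282] in cur axes [-0.1771  0.0436  2.8284]
fn 1.4209989854884542
```

{"op": "jog_arm", "data": {
  "angular": [
    [0, 0, 0],
    [0, 0, 0],
    [0, 0, 0],
    [0, 0, 0],
    [0, 0, 0]
  ],
  "linear": [
    [0, 0, 1.3],
    [0, 0, 1.2],
    [0, 0, 0],
    [0, 0, 0],
    [0, 0, 0]
  ],
  "gripper": [1, 1, 1, 1, 1]
}}

```text
t: 10.78
ee_pos: [0.5274, 0.0209, 0.1678]
tcp_rot: [[-0.918, 0.201, 0.341], [0.226, 0.974, 0.035], [-0.325, 0.109, -0.939]]
force: [-1.7, -0.8, 1.5]
grip_width: 0.0234
finger_force: 51.6
```

Run:
```python
from g import *
R=Rn(-12.7);n=-R[:,2]
go(BL+n*(.1068-.005),R)
F=[]
for i in range(3): grab('side'); F.append(robot.read_state()['force']@n)
print('fn',F)
S=load('side'); cv2.imwrite('pics/c5.png',cv2.resize(S['frame'][180:245,300:365],(600,600),interpolation=2)[:,:,::-1])
```

```text
t 10.775 pos [0.5274 0.0209 0.1678] f [-1.6749 -0.7736  1.4594] w 0.02344845562837065 51.56992435455322 j [-25.  10.  19. 127.  -7.  23.  76.]
rotvec tool [ 0.0009  0.0011 -0.0002] lin in target axes mm [-0.1448 -0.0172  0.3833] in cur axes [-0.1444 -0.0175  0.3835]
fn [np.float64(1.6709858638092152), np.float64(1.824766642900915), np.float64(2.3156698430163356)]
```

View pics/c5.png

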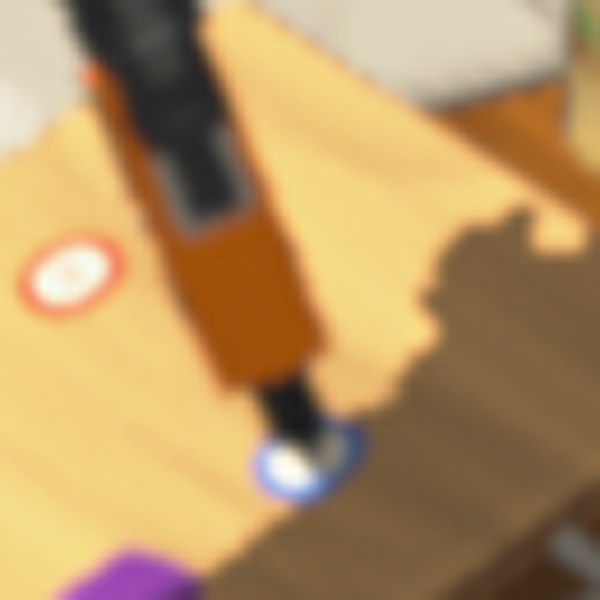

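Crop shows the nose end at (312,440), just over the blue ring centre (310,462), with only a short stub of tip visible: pressed in. Holding.

{"op": "jog_arm", "data": {
  "angular": [
    [0, 0, 0],
    [0, 0, 0],
    [0, 0, 0],
    [0, 0, 0],
    [0, 0, 0],
    [0, 0, 0],
    [0, 0, 0],
    [0, 0, 0],
    [0, 0, 0],
    [0, 0, 0],
    [0, 0, 0],
    [0, 0, 0]
  ],
  "linear": [
    [0, 0, 0.6],
    [0, 0, 0],
    [0, 0, 0],
    [0, 0, 0],
    [0, 0, 0],
    [0, 0, 0],
    [0, 0, 0],
    [0, 0, 0],
    [0, 0, 0],
    [0, 0, 0],
    [0, 0, 0],
    [0, 0, 0]
  ],
  "gripper": [1, 1, 1, 1, 1, 1, 1, 1, 1, 1, 1, 1]
}}

```text
t: 12.42
ee_pos: [0.5276, 0.021, 0.1672]
tcp_rot: [[-0.918, 0.201, 0.341], [0.226, 0.974, 0.035], [-0.325, 0.109, -0.939]]
force: [-1.0, -1.6, 1.3]
grip_width: 0.023
finger_force: 51.6
```

{"op": "jog_arm", "data": {
  "angular": [
    [0, 0, 0],
    [0, 0, 0],
    [0, 0, 0],
    [0, 0, 0],
    [0, 0, 0],
    [0, 0, 0],
    [0, 0, 0],
    [0, 0, 0],
    [0, 0, 0],
    [0, 0, 0]
  ],
  "linear": [
    [0, 0, 0],
    [0, 0, 0],
    [0, 0, 0],
    [0, 0, 0],
    [0, 0, 0],
    [0, 0, 0],
    [0, 0, 0],
    [0, 0, 0],
    [0, 0, 0],
    [0, 0, 0]
  ],
  "gripper": [1, 1, 1, 1, 1, 1, 1, 1, 1, 1]
}}

```text
t: 13.68
ee_pos: [0.5276, 0.021, 0.1672]
tcp_rot: [[-0.918, 0.201, 0.341], [0.226, 0.974, 0.035], [-0.325, 0.109, -0.939]]
force: [-2.5, -1.2, 1.9]
grip_width: 0.0232
finger_force: 51.6
```

Run:
```python
from g import *
R=Rn(-12.7);n=-R[:,2]
go(BL+n*(.1068-.005),R)
print('fn',robot.read_state()['force']@n)
print('to red',R.T@(RE-BL)*1000)
```

```text
t 13.675 pos [0.5276 0.021  0.1672] f [-2.5056 -1.2497  1.8606] w 0.02323744187795729 51.63318693637848 j [-25.  10.  19. 127.  -7.  23.  77.]
rotvec tool [ 0.0008  0.001  -0.0001] lin in target axes mm [-0.1947 -0.0221 -0.2622] in cur axes [-0.195  -0.0219 -0.2621]
fn 2.6437627016787553
to red [ 39.148  117.1563   0.093 ]
```

{"op": "jog_arm", "data": {
  "angular": [
    [0, 0, 0],
    [0, 0, 0],
    [0, 0, 0],
    [0, 0, 0],
    [0, 0, 0],
    [0, 0, 0],
    [0, 0, 0],
    [0, 0, 0],
    [0, 0, 0],
    [0, 0, 0],
    [0, 0, 0]
  ],
  "linear": [
    [0, 0, -10],
    [0, 0, -15],
    [0, 0, -15],
    [0, 0, 0],
    [6, 18, 0],
    [10, 30, 0],
    [10, 30, 0],
    [10, 29, 0],
    [3, 10, 0],
    [0, 0, 0],
    [0, 0, 0]
  ],
  "gripper": [1, 1, 1, 1, 1, 1, 1, 1, 1, 1, 1]
}}

```text
t: 15.05
ee_pos: [0.5016, 0.141, 0.2046]
tcp_rot: [[-0.918, 0.202, 0.341], [0.227, 0.973, 0.034], [-0.325, 0.109, -0.939]]
force: [0.6, -0.1, -0.1]
grip_width: 0.0233
finger_force: 51.2
```

Run:
```python
from g import *
R=Rn(-12.7);n=-R[:,2]
go(RE+n*(.1068-.005),R)
print('fn',robot.read_state()['force']@n)
```

```text
t 15.05 pos [0.5016 0.141  0.2046] f [ 0.6099 -0.1116 -0.089 ] w 0.023303106535189945 51.198386549949646 j [-42.   7.  17. 124.   9.  31.  45.]
rotvec tool [-0.0001  0.0008 -0.0013] lin in target axes mm [ 0.1656  1.4204 39.7216] in cur axes [ 0.1995  1.4242 39.7213]
fn -0.2872854215876178
```

Descending the same way at red, stopping about 2 mm short of full press first.

{"op": "jog_arm", "data": {
  "angular": [
    [0, 0, -0.001],
    [0, 0, 0],
    [0, 0, 0],
    [0, 0, 0],
    [0, 0, 0],
    [0, 0, 0],
    [0, 0, 0],
    [0, 0, 0],
    [0, 0, 0]
  ],
  "linear": [
    [0.2, 1.4, 5],
    [0, 0, 10],
    [0, 0, 8],
    [0, 0, 5],
    [0, 0, 3],
    [0, 0, 2.5],
    [0, 0, 2.5],
    [0, 0, 1.5],
    [0, 0, 0]
  ],
  "gripper": [1, 1, 1, 1, 1, 1, 1, 1, 1]
}}

```text
t: 16.18
ee_pos: [0.5146, 0.145, 0.1698]
tcp_rot: [[-0.918, 0.2, 0.341], [0.225, 0.974, 0.035], [-0.326, 0.109, -0.939]]
force: [-1.3, -0.2, 0.5]
grip_width: 0.0232
finger_force: 51.4
```

Run:
```python
from g import *
R=Rn(-12.7);n=-R[:,2]
go(RE+n*(.1068-.005),R)
print('fn',robot.read_state()['force']@n)
```

```text
t 16.175 pos [0.5146 0.145  0.1698] f [-1.2954 -0.2032  0.4655] w 0.0231830285444105 51.42622947692871 j [-41.  11.  17. 125.   7.  25.  47.]
rotvec tool [0.001  0.0011 0.0008] lin in target axes mm [-0.1387 -1.3154  2.4661] in cur axes [-0.1347 -1.318   2.4649]
fn 0.8851789124631825
```

{"op": "jog_arm", "data": {
  "angular": [
    [0, 0, 0],
    [0, 0, 0],
    [0, 0, 0],
    [0, 0, 0],
    [0, 0, 0],
    [0, 0, 0],
    [0, 0, 0],
    [0, 0, 0]
  ],
  "linear": [
    [0, 0, 1.3],
    [0, 0, 1.2],
    [0, 0, 0],
    [0, 0, 0],
    [0, 0, 0],
    [0, 0, 0],
    [0, 0, 0],
    [0, 0, 0]
  ],
  "gripper": [1, 1, 1, 1, 1, 1, 1, 1]
}}

```text
t: 17.18
ee_pos: [0.5154, 0.1451, 0.1674]
tcp_rot: [[-0.918, 0.2, 0.341], [0.225, 0.974, 0.035], [-0.325, 0.109, -0.939]]
force: [-1.4, -1.1, 1.4]
grip_width: 0.0236
finger_force: 51.6
```

Run:
```python
from g import *
R=Rn(-12.7);n=-R[:,2]
go(RE+n*(.1068-.005),R)
F=[]
for i in range(4): grab('side'); F.append(robot.read_state()['force']@n)
print('fn',F)
S=load('side'); cv2.imwrite('pics/c6.png',cv2.resize(S['frame'][160:225,275:340],(600,600),interpolation=2)[:,:,::-1]); print(proj(S,RE))
```

```text
t 17.175 pos [0.5154 0.1451 0.1674] f [-1.4292 -1.0688  1.369 ] w 0.023559162492448073 51.55529737472534 j [-41.  11.  17. 126.   7.  25.  47.]
rotvec tool [0.001  0.0011 0.0009] lin in target axes mm [-0.2071 -1.3239 -0.082 ] in cur axes [-0.206  -1.324  -0.0831]
fn [np.float64(2.3402063012848022), np.float64(2.5761585456966856), np.float64(2.579620605414045), np.float64(2.34774655374089)]
[307.3874 209.3893]
```

View pics/c6.png

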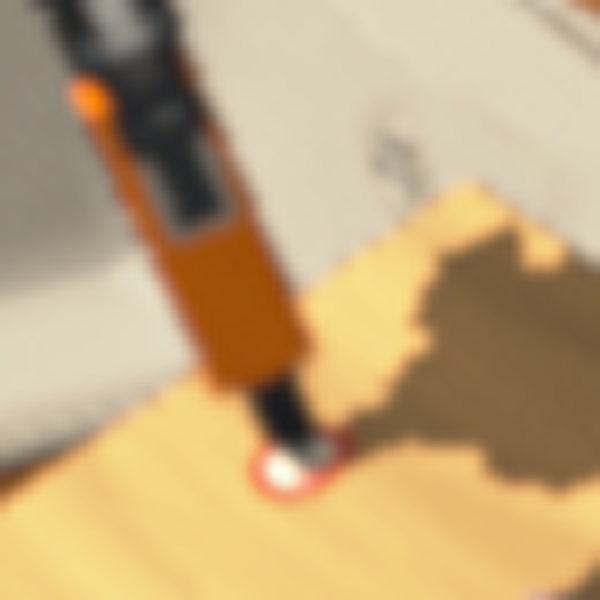

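The tip stands at about (303,455), inside the red ring (centre about 300,457), and the meter is pressed with about 3 N, similar to blue. Handing in.

```bash
python3 -c "
from cell import robot
print(robot.hand_in())"
```

```text
the job is handed in; nothing more can be done
None
```

I took the blue-ring reading (about 2.9 s), lifted the meter clear, and handed the job in at about 17 s with it still pressed inside the red ring at roughly 3 N, about 5 mm in by my estimate; no verdict came back.

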